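# Set the inspection lamp: push-to-turn filter, then brightness to index

## Task

Ready the inspection lamp on the swabbing table: first push the bar-shaped filter selector in, turn it one stop clockwise (seen from above) and let it spring back out in that stop. Then turn the round brightness dial clockwise until its pointer lines up with the raised index tab beside it. Leave the loose things on and around the lamp console where they are.

Things in the scene. Friction and masses are not known exactly. Their poses are not given: they have to be found in the camera images.
- console: The lamp's fixed grey control console, 200 (x) x 300 (y) mm. Origin: centre of its underside. Its flat top panel is 60 mm up and carries two upright knobs 160 mm apart on vertical axes: filter selector at (-35, -80) mm, brightness dial at (-35, 80). A step 30 mm higher begins 80 mm beyond the knobs (+x); from its -y end rises the lamp's thin gooseneck, 200 mm high, bending away to -y.
- selector_grip (a point): The black filter selector knob: a 48 mm disc, 6 mm thick, with an upright bar on it 46 long, 13 thick, 32 mm high, to be pinched across its thickness. Point on the axis at half the bar's height: bar top 16 mm above, disc top 16 mm below, panel 33 mm below when the knob is out. x axis along the bar to its pointer end, z up.
- selector_tip (a point): Top of the pointer end of the selector's bar (white line), 23 mm from the axis and 16 mm above selector_grip.
- selector_push (a joint): How far the selector is pressed down into the panel, m: 0 = out, 0.009 = fully in. A spring pushes it out: 5.4 N at 0, about 9.5 N fully in. It turns freely only when pressed at least 0.0065 (press it fully home); while out it is locked. Let go within 0.2 rad of a stop it slips into it; farther between stops it stays pressed in.
- selector (a joint): Turn of the selector, rad, growing clockwise seen from above. Stops at -0.785, 0, 0.785 and 1.571, marked by four small white studs on the panel; it starts at 0, and the next stop clockwise is 0.785. Play in a stop is about 0.03 either way.
- dial_grip (a point): The brightness dial: a black round ribbed cap, 40 mm over the ribs (36 mm solid) and 30 mm high, on a thin 60 mm skirt; vertical axis on the same panel. It only turns. This point is on the axis: the cap's top is 12 mm above, the skirt's top 18 mm below, the panel 24 mm below. Its x axis points along the pointer, z up.
- dial_tip (a point): Outer end of the dial's white pointer ridge, 31 mm from the axis, at skirt height.
- dial (a joint): Turn of the dial, rad, growing clockwise seen from above, 0 to 4.7; stays where it is left (friction 0.04 N m). It starts 0.6 to 2.2 rad short of the index, so up to two grasps are needed.
- index_mark (a point): Where the pointer's end must come: the inner face of the raised white index tab (20 mm long outward, 6 wide, 8 mm high above the panel) on the thin fixed collar round the dial, 31 mm from the dial's axis. The tab's place round the dial differs from run to run. x axis points outward from the dial's axis.
- dropper: Loose clear dropper bottle, 28 mm across, 75 mm high, upright left of the console. Origin: centre of its underside.
- canister: Loose white canister, 48 mm across, 125 mm high, upright left of the console. Origin: centre of its underside.
- pen: Loose black marker pen, 135 x 12 x 12 mm, lying in front of the console; x along it. Origin: centre of its underside.
- swab_tube: Loose clear swab tube, 150 x 15 x 15 mm, lying right of the console; x along it. Origin: centre of its underside.
- filter_cell: Loose spare filter disc, 46 mm across, 10 mm high, lying on the console's rear step (90 mm up). Origin: centre of its underside.
- jar: Loose glass jar, 52 mm across, 55 mm high, upright right of the console. Origin: centre of its underside.
- scale_bar: Loose flat wooden scale, 30 x 150 x 5 mm, in front of the console. Origin: centre of its underside.

How it is judged (in metres and radians):
On the way, in this order (a step that is already met when the one before it is completed fails the run):
1. the selector is pushed in before it is turned (value of joint selector_push above 0.006 m and value of joint selector between -0.2 and 0.2 rad), for 0.1 s.
2. the selector stands one stop clockwise, sprung back out (value of joint selector between 0.665 and 0.905 rad and value of joint selector_push below 0.002 m), for 0.2 s.
3. the dial's pointer stands at the index tab (horizontal distance between dial_tip and index_mark below 0.0035 m), for 0.2 s.
At the end, for the whole second after the job is handed in: The selector rests in the next clockwise stop (joint 0.785 within 0.12 rad) and is out (pressed less than 2 mm); the dial's pointer end is within 3.5 mm (about 6.5 degrees) of the index mark; both at rest (all of step 2 and horizontal distance between dial_tip and index_mark below 0.0035 m and velocity of joint dial between -0.05 and 0.05 rad/s and velocity of joint selector between -0.05 and 0.05 rad/s); the robot touches nothing.
It fails at once if a loose thing is displaced by more than 30 mm (distance of any of dropper, canister, pen, swab_tube, filter_cell, jar, scale_bar from where it was at the start of the episode above 0.03 m).
It fails at once if a bottle, canister or jar is tipped (angle between any of dropper, canister, jar's own z axis and vertical above 0.5 rad).
It also fails if it takes over 61 s, if anything falls off the work surface, if the arm or the gripper's body presses on something with over 40 N, if the wrist force passes 120 N, or if a joint passes its speed limit or range.

## Robot

A 6-joint arm with a two-finger parallel gripper is mounted at the origin on the work surface. World frame = base frame: x ahead of the robot, y to its left, z up, the work surface at z = 0. Lengths are in mm, angles in rad, forces in N, time in s.
With the tool pointing down it reaches from about 425 to 925 mm from the base axis. Payload 12.5 kg.
Tool frame: the origin (TCP) lies midway between the tips of the shut fingers; the grasp point (between the pads) lies 19 mm behind it; z points along the fingers, y is the line along which they close (so a half turn about z gives the same grasp; the last joint's range is limited). The gripper opens to 85 mm and grips with 20 to 120 N. Pads are 22 mm wide; open, the fingers measure 114 mm over their backs; the gripper's body (76 mm by 85 mm) begins 54 mm behind the grasp point. The pads swing forward as they close: fully open they stand 13 mm farther back than shut.
Start: joints at [-1.23, 0.491, 1.559, -0, 1.092, -0.106], TCP at [270.075, -563.653, 231.327] pointing down, gripper open.
Joint ranges: [-3.1, 3.1], [-0.84, 2.19], [0.05, 2.79], [-1.13, 4.28], [0.06, 2.93], [-2.69, 2.69]. Speed limits (rad/s): [2.22, 2.22, 2.79, 3.14, 3.14, 3.14].

## Interface

Orientations are given as a unit quaternion [x, y, z, w].
In Python, from rig import robot, vision, job_done gives the robot as it stands.
- The arm moves only by the tool arm_command, never from a script. Its argument "deltas" is text: rows parted by semicolons, each of 5 numbers parted by spaces: the shift along the tool's x, y, z in m, then the turn about the tool's z in rad, then the closure, from 0 (fully open) to 1 (shut). A call has 1 to 8 rows; each row is the pose to reach, as a shift and turn from the pose commanded when the call began, along the tool's axes at that moment; what a row does not reach only later rows make up. A row lasts 1/12 s, in which the tool goes at most 41.7 mm and 7.16 degrees, less where a joint would pass 70% of its speed; a pose out of reach is approached as far as the arm can. A call with a gripper value outside its range is refused whole. The fingers move at their own pace and stop on an object; the grip force is fixed at half the most. Time passes only in rows, so rows that repeat a pose let the fingers close. It gives the time, the measured TCP pose, the force, the opening and the grip force at its end, in the units of the state.
- robot.observe(): the state, without advancing time (a new reading comes with each control period).
- vision.get_image(name): name is "scene" or "side" or "wrist"; returns a dict with "img" (480x640x3 uint8, red, green, blue), "fx", "fy", "cx", "cy" (pixels), "dist_coeffs" ([k1, k2, p1, p2, k3] as OpenCV has them; the pictures are not rectified), "rvec" (rotation vector, rad) and "tvec" (3), from world to camera coordinates, as OpenCV has them; the wrist camera has in their place "T_tool_cam" (4x4, takes a point from camera to tool coordinates, whose origin is the TCP and whose axes are the flange's). Camera axes: x right, y down, z forward; pixel columns grow to the right and rows downward; lengths in mm; the calibration is good to about 2 mm. A picture is of the moment at which its call begins: read the wrist's pose just before it. There is no depth.
- job_done(): hands the job in; it is judged then, once.
The state is a dict: "clock": time; "joint_positions": joint angles; "joint_vel": joint speeds; "effort": joint torques, N m; "position": TCP position; "ee_rot": TCP orientation; "wrist_force": force on the tool from outside, world axes, zero at the start; "wrist_torque": the same for the moment, N m; "finger_gap": opening from 0.0 (shut) to 1.0 (fully open); "grip_force": force on a finger pad.
Only numpy, scipy, OpenCV 4.12 (cv2) and the standard library are available. Lean on these libraries where they do the work, as an engineer would, in place of code of your own. Each camera call takes 0.05 s, during which the arm holds its last target. There are 200 camera calls.

## Working session

There is one attempt and no reset: what is moved stays moved. The work goes in short steps, Python scripts to look and compute and a tool call to move; the robot and the scene stay as the last step left them, time stands still between calls to the robot, and variables do not carry over. Pictures are saved under pics/ and viewed, at most 10 in all, crops included, and the job is handed in when it is done.

Besides the shell and the picture viewer there is one more tool, called after "Request:" as a command line: name --argument value ..., lists and objects as JSON in quotes. arm_command: Moves the arm, as the interface text tells. Its arguments: {"type":"object","properties":{"deltas":{"type":"string"}},"required":["deltas"]}

```bash
ls; mkdir -p pics; python3 - <<'E'
from rig import robot, vision
import cv2,pickle
s=robot.observe();print(s)
d={}
for n in("scene","side"):
    d[n]=vision.get_image(n);cv2.imwrite(f"pics/{n}0.png",cv2.cvtColor(d[n]["img"],cv2.COLOR_RGB2BGR))
    print({k:v for k,v in d[n].items() if k!="img"})
pickle.dump(d,open("d0.pkl","wb"))
E
```

```text
pics
{'clock': 0.0, 'joint_positions': array([-1.22958259e+00,  4.91557969e-01,  1.55945114e+00, -6.93889029e-06,
        1.09171120e+00, -1.05586957e-01]), 'joint_vel': array([ 1.03648047e-03,  1.52878612e-03,  1.79228994e-05,  6.20207796e-04,
       -2.59954736e-04, -8.20393468e-04]), 'effort': array([ 3.21308013e-03, -6.18434930e+01, -2.61593628e+01, -1.29381212e-05,
        4.05748593e-03,  3.34865729e-05]), 'position': array([ 270.00078317, -563.4162388 ,  230.72814889]), 'ee_rot': array([ 9.75149243e-01,  2.21548269e-01, -6.93296677e-05, -5.59558910e-04]), 'wrist_force': array([ 0.28818118,  0.17927509, -0.23142976]), 'wrist_torque': array([-0.05421166,  0.03501721,  0.0068678 ]), 'grip_force': 0.0, 'finger_gap': 0.9994794172856984}
{'fx': 433.52507470712374, 'fy': 433.52507470712374, 'cx': 326.0992644922565, 'cy': 238.24311321358502, 'dist_coeffs': array([-0.10627732,  0.        ,  0.        ,  0.        ,  0.        ]), 'rvec': array([ 2.18296335,  0.59394825, -0.26417902]), 'tvec': array([-461.42043455, -100.48589614,  993.56147658])}
{'fx': 508.7708348305791, 'fy': 508.7708348305791, 'cx': 323.8382307775469, 'cy': 245.12871981329562, 'dist_coeffs': array([-0.11363402,  0.        ,  0.        ,  0.        ,  0.        ]), 'rvec': array([ 2.08534058, -0.20890219,  0.14059155]), 'tvec': array([-509.44495147,  137.423876  , 1016.96882297])}
```

View pics/scene0.png

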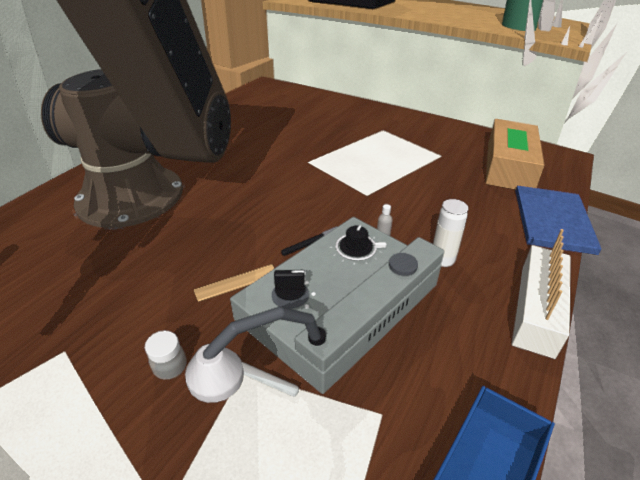

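View pics/side0.png

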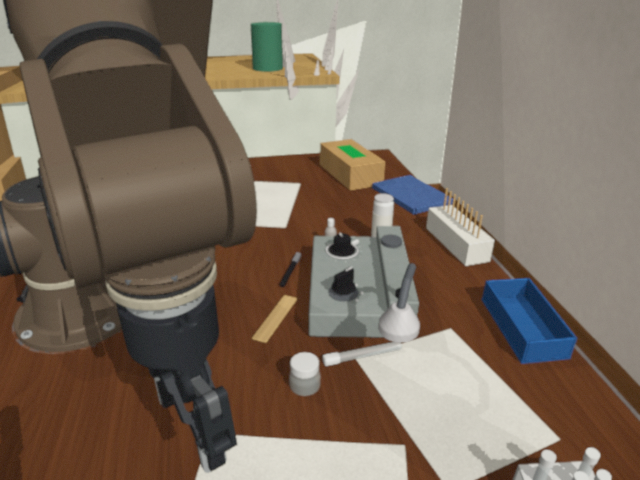

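The scene view shows the console with the selector bar near (289,280), dial near (356,240), and index tab near (380,245). The side view shows the selector at (344,280) and dial at (343,243), with the lamp head at (400,320).

```bash
cat > h.py <<'E'
import numpy as np,cv2
from scipy.spatial.transform import Rotation as Rn
def K(c): return np.array([[c["fx"],0,c["cx"]],[0,c["fy"],c["cy"]],[0,0,1.]])
def ext(c,s=None):
    "R,t world->cam"
    if "rvec" in c: return cv2.Rodrigues(np.array(c["rvec"]))[0],np.array(c["tvec"],float)
    T=np.eye(4);T[:3,:3]=Rn.from_quat(s["ee_rot"]).as_matrix();T[:3,3]=s["position"]
    M=np.linalg.inv(T@np.array(c["T_tool_cam"]));return M[:3,:3],M[:3,3]
def ray(c,uv,s=None):
    R,t=ext(c,s);p=cv2.undistortPoints(np.array([[uv]],float),K(c),np.array(c["dist_coeffs"]))[0,0]
    return -R.T@t,R.T@np.array([p[0],p[1],1])
def plane(c,uv,z,s=None):
    o,d=ray(c,uv,s);return o+d*(z-o[2])/d[2]
def tri(*rs):
    A=0;b=0
    for o,d in rs:
        d=d/np.linalg.norm(d);P=np.eye(3)-np.outer(d,d);A=A+P;b=b+P@o
    return np.linalg.solve(A,b)
def proj(c,X,s=None):
    R,t=ext(c,s);return cv2.projectPoints(np.array(X,float).reshape(-1,3),cv2.Rodrigues(R)[0],t,K(c),np.array(c["dist_coeffs"]))[0][:,0]
E
python3 - <<'E'
import pickle,cv2,numpy as np
from h import *
d=pickle.load(open("d0.pkl","rb"));a,b=d["scene"],d["side"]
for n,u,v in[("sel",(289,272),(344,271)),("dial",(357,231),(343,235)),("gooseneck base",(317,335),(403,295))]:
    print(n,tri(ray(a,u),ray(b,v)).round())
for n,u,z in[("corner -x+y",(353,219),60),("corner -x-y",(233,298),60),("corner +x-y",(322,375),90),("corner +x+y",(443,247),90)]:print(n,plane(a,u,z).round())
A=cv2.resize(a["img"][205:325,220:400],None,fx=4.4,fy=4.4,interpolation=cv2.INTER_CUBIC)
cv2.imwrite("pics/crop1.png",A[...,::-1])
E
```

```text
sel [ 534. -115.  110.]
dial [570.  37. 101.]
gooseneck base [ 626. -188.   96.]
corner -x+y [527. 112.  60.]
corner -x-y [ 462. -167.   60.]
corner +x-y [ 660. -232.   90.]
corner +x+y [710.  83.  90.]
```

View pics/crop1.png

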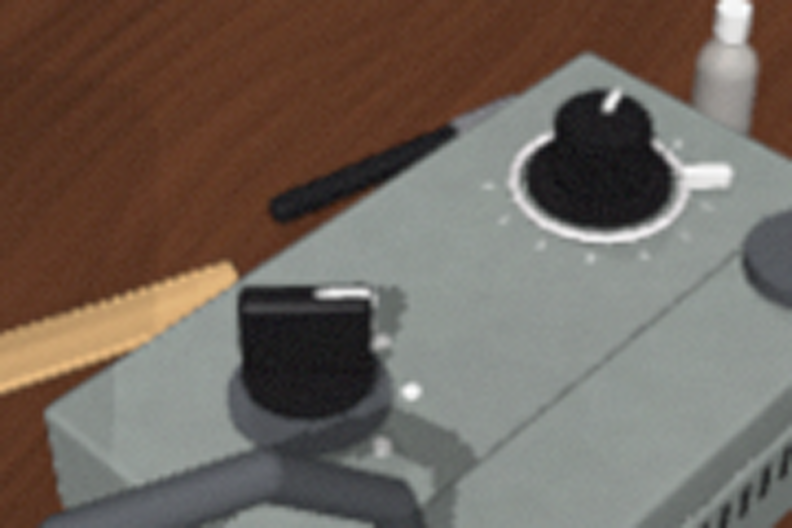

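The crop shows the bar with its white pointer end to the right (372,293), four studs to its right, the dial pointer up-right at (612,100), and the index tab right at (705,177), so clockwise from the pointer.

```bash
python3 - <<'E'
import pickle,cv2,numpy as np
from h import *
d=pickle.load(open("d0.pkl","rb"));a,b=d["scene"],d["side"]
f=lambda p:(220+(p[0]-2)/4.4,205+(p[1]-2)/4.4)
p=[plane(a,f(q),109) for q in((240,291),(374,293))];print(p,np.degrees(np.arctan2(*(p[1]-p[0])[1::-1])))
print("head",tri(ray(a,(214,372)),ray(b,(400,318))).round(), "neck", [tri(ray(a,u),ray(b,v)).round() for u,v in[((317,335),(403,295)),((283,312),(411,268))]])
print("tab",plane(a,f((705,177)),66),"collar c",plane(a,f((600,180)),63),"dial ptr",plane(a,f((612,100)),98))
print("can/drop",plane(a,(386,207),75),plane(a,(455,204),125),"jar",plane(a,(163,342),55))
E
```

```text
[array([ 513.91376035, -124.94332179,  109.        ]), array([ 553.29272164, -102.38024672,  109.        ])] 29.811537041685725
head [ 573. -319.  146.] neck [array([ 626., -188.,   96.]), array([ 614., -241.,  187.])]
tab [605.73773355  61.24334676  66.        ] collar c [568.95757798  41.12988947  63.        ] dial ptr [568.05319874  48.82679872  98.        ]
can/drop [572.17606951 162.08593025  75.        ] [698.90500789 166.4347482  125.        ] jar [ 427.84481117 -283.49607659   55.        ]
```

Request:
arm_command --deltas "0.02 -0.013 -0.03 0 0; 0.05 -0.034 -0.05 0 0; 0.083 -0.056 -0.06 0 0; 0.116 -0.078 -0.06 0 0; 0.149 -0.1 -0.06 -0.02 0; 0.182 -0.122 -0.06 -0.04 0; 0.215 -0.145 -0.06 -0.06 0; 0.248 -0.167 -0.06 -0.07 0"

```text
clock: 0.77
position: [422.0, -304.0, 291.2]
ee_rot: [0.967, 0.256, -0.0, -0.0]
wrist_force: [1.4, -1.2, 0.3]
finger_gap: 1.001
grip_force: 0.0
```

Request:
arm_command --deltas "0.032 -0.018 0 0 0; 0.064 -0.037 0 0 0; 0.096 -0.055 0 0 0; 0.128 -0.074 0 0 0; 0.16 -0.092 0 0 0; 0.191 -0.11 0 0 0; 0.191 -0.11 0 0 0; 0.191 -0.11 0 0 0"

```text
clock: 1.43
position: [533.7, -114.3, 290.9]
ee_rot: [0.966, 0.257, -0.0, -0.0]
wrist_force: [0.1, -0.1, -0.4]
finger_gap: 1.002
grip_force: 0.0
```

```bash
cat > look.py <<'E'
import sys,pickle,cv2
from rig import robot,vision
n=sys.argv[1]
s=robot.observe();c=vision.get_image("wrist")
print(s["position"].round(1),s["ee_rot"].round(4),s["clock"],s["joint_positions"].round(2),s["finger_gap"],s["wrist_force"].round(1))
pickle.dump((s,c),open(n+".pkl","wb"));cv2.imwrite(f"pics/{n}.png",c["img"][...,::-1])
E
python3 look.py w1; python3 -c "
import pickle;s,c=pickle.load(open('w1.pkl','rb'));print(c['T_tool_cam'],c['fx'])"
```

```text
[ 533.7 -114.3  290.9] [ 9.664e-01  2.571e-01 -3.000e-04 -2.000e-04] 1.4333 [-0.33  0.32  1.67 -0.    1.15  0.72] 1.0024788819593191 [ 0.1 -0.1 -0.4]
[[-9.01025404e-04 -9.62677557e-01 -2.70649422e-01  6.93394451e+01]
 [ 9.99999466e-01 -7.30361266e-04 -7.31287440e-04 -1.06544225e+00]
 [ 5.06322151e-04 -2.70649937e-01  9.62677701e-01 -1.43331757e+02]
 [ 0.00000000e+00  0.00000000e+00  0.00000000e+00  1.00000000e+00]] 365.6713325155194
```

View pics/w1.png

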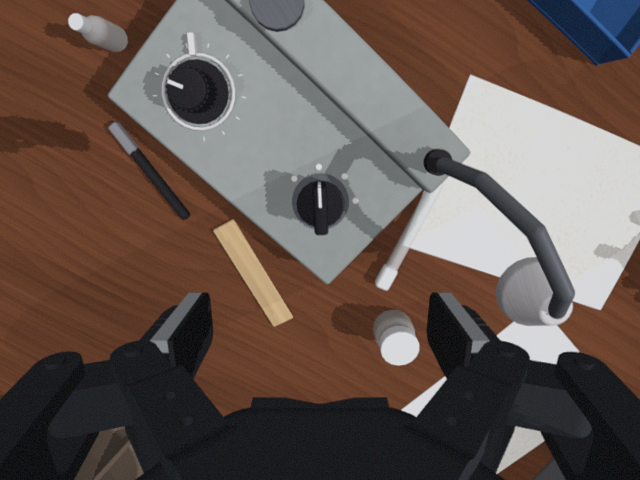

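The wrist view shows the selector at (320,205) with its white line pointing to the stud at (319,167), the next stud at (345,176), and the dial collar centred at (198,92), with the pointer at (175,84) and tab at (192,43).

```bash
python3 - <<'E'
import pickle,cv2,numpy as np
from h import *
s,c=pickle.load(open("w1.pkl","rb"));im=c["img"]
hsv=cv2.cvtColor(im,cv2.COLOR_RGB2HSV)
m=((hsv[...,2]>190)&(hsv[...,1]<40)).astype(np.uint8)
m[:30]=0;m[240:]=0;m[:,:150]=0;m[:,370:]=0
n,l,st,ce=cv2.connectedComponentsWithStats(m)
for i in range(1,n):
    if st[i,4]>3:
        y,x=np.nonzero(l==i);e=[plane(c,q,z,s)[:2].round(1).tolist() for z in(61,68,98,109) for q in[ce[i]]]
        print(ce[i].round(1),st[i],e)
P=np.array([plane(c,q,61,s) for q in((294,178),(319,167),(345,176),(356,201))])
A=np.c_[2*P[:,:2],np.ones(4)];r=np.linalg.lstsq(A,(P[:,:2]**2).sum(1),rcond=None)[0];print("stud circle",r[:2],np.sqrt(r[2]+r[:2]@r[:2]))
dk=((hsv[...,2]<60)).astype(np.uint8)
for box,z in(((150,55,100,85),63),((285,160,75,85),66)):
    x,y,w,h=box;cs,_=cv2.findContours(dk[y:y+h,x:x+w],cv2.RETR_EXTERNAL,cv2.CHAIN_APPROX_NONE)
    k=max(cs,key=cv2.contourArea)[:,0]+[x,y];print(k.min(0),k.max(0),cv2.fitEllipse(k),plane(c,cv2.fitEllipse(k)[0],z,s))
E
```

```text
[188.1  47.2] [172  33  23  33 176] [[601.0, 69.2], [600.8, 66.5], [600.2, 54.5], [600.0, 50.2]]
[210.2  99.1] [167  53  68  77 361] [[568.6, 29.7], [569.0, 27.6], [571.0, 18.9], [571.8, 15.7]]
[167.8  55.2] [167  54   3   3   5] [[585.1, 83.5], [585.2, 80.5], [585.9, 67.4], [586.2, 62.6]]
[227.   55.8] [226  55   3   3   4] [[611.9, 33.0], [611.6, 30.9], [610.1, 21.9], [609.5, 18.6]]
[239.6  74.6] [238  74   4   2   5] [[602.6, 14.7], [602.4, 13.0], [601.7, 5.4], [601.4, 2.7]]
[174.6  83.6] [168  80  15   8  48] [[564.7, 66.7], [565.3, 63.9], [567.6, 52.2], [568.4, 47.9]]
[237.  117.5] [236 117   3   2   4] [[565.9, -1.1], [566.4, -2.6], [568.6, -8.8], [569.4, -11.1]]
[223.  132.2] [222 131   3   3   4] [[546.5, 4.7], [547.3, 3.2], [551.1, -3.6], [552.5, -6.0]]
[203.5 138. ] [203 137   2   3   4] [[531.9, 19.4], [533.0, 17.6], [538.0, 9.7], [539.8, 6.8]]
[318.5 166.4] [316 164   6   6  30] [[564.0, -94.3], [564.5, -94.0], [566.9, -92.8], [567.8, -92.3]]
[319.4 196.7] [318 188   4  19  44] [[537.6, -110.5], [538.6, -109.9], [543.1, -107.4], [544.8, -106.4]]
stud circle [ 532.56772755 -114.48780402] 36.99425558314345
[166  60] [227 123] ((198.12139892578125, 91.6533203125), (57.779476165771484, 63.220863342285156), 167.4700164794922) [569.20697306  42.46871567  63.        ]
[296 181] [344 234] ((319.9427490234375, 206.35031127929688), (46.22300720214844, 48.33061599731445), 2.2150402069091797) [ 529.94453696 -115.45963651   66.        ]
```

Request:
arm_command --deltas "-0.001 0 0.035 -0.02 0.3; -0.001 0 0.07 -0.04 0.3; -0.001 0 0.105 -0.04 0.3; -0.001 0 0.14 -0.04 0.3; -0.001 0 0.17 -0.04 0.3; -0.001 0 0.19 -0.04 0.3; -0.001 0 0.205 -0.04 0.3; -0.001 0 0.207 -0.04 0.3"

```text
clock: 2.15
position: [530.8, -117.3, 81.8]
ee_rot: [0.962, 0.274, -0.002, -0.001]
wrist_force: [0.1, -0.1, -0.5]
finger_gap: 0.704
grip_force: 0.0
```

Request:
arm_command --deltas "0 0 0 0 1; 0 0 0 0 1; 0 0 0 0 1; 0 0 0 0 1; 0 0 0 0 1; 0 0 0 0 1; 0 0 0 0 1; 0 0 0 0 1"

```text
clock: 2.82
position: [532.3, -116.0, 84.8]
ee_rot: [0.961, 0.275, 0.0, 0.0]
wrist_force: [-1.2, 4.7, 5.2]
finger_gap: 0.14
grip_force: 60.1
```

Request:
arm_command --deltas "0 0 0.004 0 1; 0 0 0.008 0 1; 0 0 0.01 0 1; 0 0 0.01 0 1; 0 0 0.01 0 1; 0 0 0.01 0 1"

```text
clock: 3.32
position: [532.5, -116.1, 76.5]
ee_rot: [0.961, 0.275, 0.001, 0.0]
wrist_force: [-7.8, 6.3, 27.1]
finger_gap: 0.141
grip_force: 63.6
```

Request:
arm_command --deltas "0 0 0.01 0.12 1; 0 0 0.01 0.24 1; 0 0 0.01 0.36 1; 0 0 0.01 0.48 1; 0 0 0.01 0.6 1; 0 0 0.01 0.7 1; 0 0 0.01 0.79 1; 0 0 0.01 0.79 1"

```text
clock: 3.98
position: [533.4, -115.1, 69.5]
ee_rot: [0.993, -0.119, 0.002, -0.0]
wrist_force: [-13.6, 18.8, 65.7]
finger_gap: 0.136
grip_force: 85.3
```

Request:
arm_command --deltas "0 0 -0.005 0 1; 0 0 -0.01 0 1; 0 0 -0.015 0 1; 0 0 -0.018 0 1; 0 0 -0.018 0 1; 0 0 -0.018 0 1"

```text
clock: 4.48
position: [532.1, -114.8, 80.3]
ee_rot: [0.993, -0.116, -0.001, -0.001]
wrist_force: [9.1, 11.9, -25.8]
finger_gap: 0.139
grip_force: 69.1
```

Request:
arm_command --deltas "0 0 0.002 0 0.9; 0 0 0.002 0 0.7; 0 0 0 0 0.4; 0 0 0 0 0.2; 0 0 0 0 0.2; 0 0 -0.03 0 0.2; 0 0 -0.07 0 0.2; 0 0 -0.11 0 0.2"

```text
clock: 5.15
position: [531.9, -116.5, 193.3]
ee_rot: [0.993, -0.117, -0.001, -0.0]
wrist_force: [1.2, -0.6, -0.3]
finger_gap: 0.796
grip_force: 0.0
```

Request:
arm_command --deltas "0 -0.03 -0.035 0 0; 0 -0.06 -0.07 0 0; 0 -0.08 -0.09 0 0; 0 -0.08 -0.09 0 0; 0 -0.08 -0.09 0 0; 0 -0.08 -0.09 0 0"

```text
clock: 5.65
position: [550.5, -38.7, 281.9]
ee_rot: [0.993, -0.116, -0.0, 0.0]
wrist_force: [0.4, 0.4, -0.6]
finger_gap: 0.998
grip_force: 0.0
```

```bash
python3 look.py w2
```

```text
[550.5 -38.7 281.9] [ 9.932e-01 -1.162e-01 -2.000e-04  1.000e-04] 5.65 [-0.19  0.34  1.67 -0.    1.13  1.61] 0.9975777907149459 [ 0.4  0.4 -0.6]
```

View pics/w2.png

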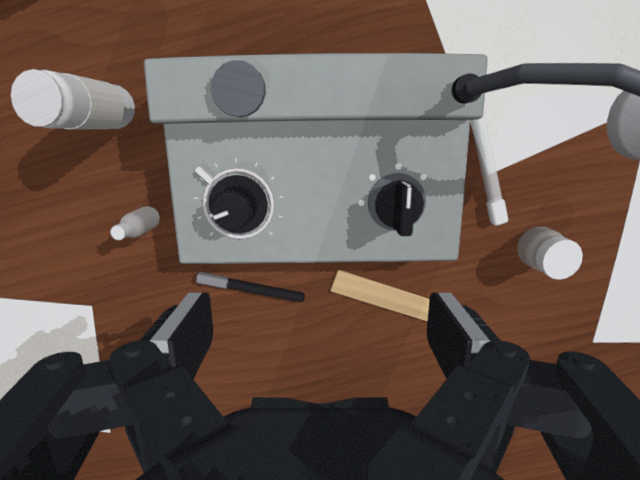

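The bar now points straight up the image at (407,197), toward the third stud (398,166). The dial centre is near (238,205), with the cap pointer at (220,215) and the tab at (204,174).

```bash
cat > dial.py <<'E'
import pickle,cv2,numpy as np,sys
from h import *
s,c=pickle.load(open(sys.argv[1]+".pkl","rb"));im=c["img"]
hsv=cv2.cvtColor(im,cv2.COLOR_RGB2HSV);w=(hsv[...,2]>165)&(hsv[...,1]<45)
C=np.array([568.9,41.8]);S=np.array([532.4,-114.6])
def polar(cen,z,R):  # white pixels, radius & angle about axis on plane z
    u=proj(c,[[*cen,z]],s)[0].astype(int);out=[]
    for y in range(u[1]-60,u[1]+61):
        for x in range(u[0]-60,u[0]+61):
            if 0<=y<480 and 0<=x<640 and w[y,x]:
                d=plane(c,(x,y),z,s)[:2]-cen
                if R[0]<np.hypot(*d)<R[1]: out.append([*d,x,y])
    return np.array(out)
for n,cen,z,R in(("capline",C,96,(0,17)),("ridge",C,67,(22,30)),("tab",C,68,(38,52)),("collar",C,63,(29,36)),("selline",S,109,(0,26))):
    p=polar(cen,z,R)
    if len(p)<4: print(n,len(p));continue
    m=np.median(p[:,:2],0);f=cv2.fitLine(p[:,:2].astype(np.float32),cv2.DIST_L2,0,.01,.01).ravel()
    print(n,len(p),"med",m.round(1),"ang",np.degrees(np.arctan2(m[1],m[0])).round(1),"line",np.degrees(np.arctan2(f[1],f[0])).round(1),"px",np.median(p[:,2:],0), "rmax",np.hypot(*p[:,:2].T).max().round(1))
    if n=="collar": 
        A=np.c_[2*p[:,:2],np.ones(len(p))];print("  centre off",np.linalg.lstsq(A,(p[:,:2]**2).sum(1),rcond=None)[0][:2])
E
python3 dial.py w2;python3 - <<'E'
import cv2
im=cv2.imread("pics/w2.png");cv2.imwrite("pics/w2c.png",cv2.resize(im[150:260,180:290],None,fx=5,fy=5,interpolation=2))
E
```

```text
capline 47 med [-1.4 10.6] ang 97.6 line -82.5 px [221. 215.] rmax 16.8
ridge 23 med [-6.6 24.5] ang 105.1 line -81.2 px [217. 216.] rmax 28.8
tab 211 med [35.4 21.1] ang 30.8 line 52.1 px [207. 175.] rmax 51.9
collar 560 med [ 4.8 -9.4] ang -63.2 line 11.0 px [249. 196.] rmax 36.0
  centre off [0.11629608 0.63659536]
selline 69 med [14.2 -1.9] ang -7.7 line -12.9 px [408. 197.] rmax 24.7
```

View pics/w2c.png

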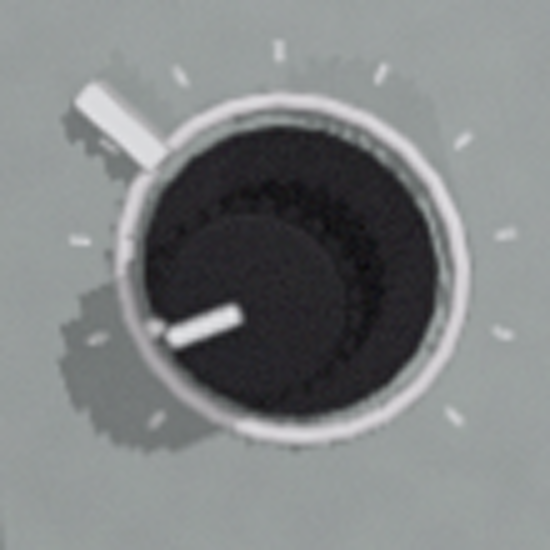

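The crop shows the cap line from (240,315) to (170,338), the ridge end peeking out at (155,327), and the tab from its outer end (88,97) to inner end (160,162).

```bash
python3 - <<'E'
import pickle
from h import *
s,c=pickle.load(open("w2.pkl","rb"));C=np.array([569.0,42.4])
f=lambda p:(180+(p[0]-2)/5,150+(p[1]-2)/5)
for n,p,z in(("tab out",(88,97),68),("tab in",(158,160),68),("ridge",(155,327),67),("cap out",(170,338),97),("cap in",(240,315),97)):
    d=plane(c,f(p),z,s)[:2]-C;print(n,d.round(1),np.hypot(*d).round(1),np.degrees(np.arctan2(d[1],d[0])).round(1))
E
```

```text
tab out [43.1 28.1] 51.5 33.1
tab in [28.1 18.4] 33.6 33.2
ridge [-4.  29.6] 29.9 97.6
cap out [-2.2 17.1] 17.2 97.4
cap in [-1.1  3.1] 3.3 109.9
```

Request:
arm_command --deltas "-0.001 -0.025 0 -0.12 0; -0.001 -0.05 0 -0.24 0; -0.001 -0.07 0.02 -0.36 0; -0.001 -0.083 0.05 -0.48 0; -0.001 -0.083 0.08 -0.6 0; -0.001 -0.083 0.1 -0.6 0; -0.001 -0.083 0.12 -0.6 0; -0.001 -0.083 0.12 -0.6 0"

```text
clock: 6.37
position: [567.1, 41.6, 157.7]
ee_rot: [0.983, 0.182, -0.004, -0.001]
wrist_force: [0.2, 0.4, -0.9]
finger_gap: 1.003
grip_force: 0.0
```

Request:
arm_command --deltas "0 0 0.03 0 0.1; 0 0 0.06 0 0.1; 0 0 0.08 0 0.1; 0 0 0.09 0 0.1; 0 0 0.09 0 0.1; 0 0 0.09 0 0.1"

```text
clock: 6.87
position: [569.5, 42.0, 72.9]
ee_rot: [0.983, 0.182, 0.0, 0.0]
wrist_force: [-0.6, 0.1, 1.2]
finger_gap: 0.9
grip_force: 0.0
```

Well centred. Close.

Request:
arm_command --deltas "0 0 0 0 1; 0 0 0 0 1; 0 0 0 0 1; 0 0 0 0 1; 0 0 0 0 1; 0 0 0 0 1"

```text
clock: 7.37
position: [569.7, 42.0, 73.7]
ee_rot: [0.983, 0.182, 0.001, 0.001]
wrist_force: [-1.0, -4.2, 8.5]
finger_gap: 0.401
grip_force: 58.8
```

Request:
arm_command --deltas "0 0 0 0.12 1; 0 0 0 0.24 1; 0 0 0 0.36 1; 0 0 0 0.48 1; 0 0 0 0.6 1; 0 0 0 0.72 1; 0 0 0 0.84 1; 0 0 0 0.95 1"

```text
clock: 8.03
position: [569.7, 41.1, 73.7]
ee_rot: [0.957, -0.29, 0.001, 0.001]
wrist_force: [-2.8, -12.2, 9.1]
finger_gap: 0.397
grip_force: 58.9
```

Request:
arm_command --deltas "0 0 0 0.1 1; 0 0 0 0.174 1; 0 0 0 0.174 1; 0 0 0 0.174 1; 0 0 0 0.174 1"

```text
clock: 8.45
position: [569.6, 41.0, 73.7]
ee_rot: [0.929, -0.37, 0.001, 0.001]
wrist_force: [-3.2, -12.6, 8.7]
finger_gap: 0.4
grip_force: 58.9
```

Request:
arm_command --deltas "0 0 0 0 0.2; 0 0 0 0 0; 0 0 0 0 0; 0 0 0 0 0; 0 0 -0.03 0 0; 0 0 -0.065 0 0; 0 0 -0.1 0 0; 0 0 -0.135 0 0"

```text
clock: 9.12
position: [568.8, 42.7, 208.8]
ee_rot: [0.929, -0.369, -0.0, 0.0]
wrist_force: [0.2, 0.4, 0.6]
finger_gap: 0.997
grip_force: 0.0
```

Request:
arm_command --deltas "-0.03 0 -0.025 -0.1 0; -0.05 0 -0.05 -0.2 0; -0.05 0 -0.08 -0.32 0; -0.05 0 -0.08 -0.44 0; -0.05 0 -0.08 -0.5 0; -0.05 0 -0.08 -0.5 0; -0.05 0 -0.08 -0.5 0"

```text
clock: 9.7
position: [532.6, 77.0, 287.2]
ee_rot: [0.992, -0.129, -0.0, 0.0]
wrist_force: [0.1, -0.2, -0.6]
finger_gap: 0.997
grip_force: 0.0
```

```bash
python3 look.py w3; python3 dial.py w3; python3 - <<'E'
import cv2,pickle
from h import *
s,c=pickle.load(open("w3.pkl","rb"));u=proj(c,[[569,42.4,66]],s)[0].astype(int);v=proj(c,[[532.4,-114.6,85]],s)[0].astype(int);print(u,v)
im=c["img"][...,::-1]
cv2.imwrite("pics/w3c.png",np.hstack([cv2.resize(np.ascontiguousarray(im[max(0,p[1]-55):p[1]+55,max(0,p[0]-50):p[0]+50])[:110,:100],(400,440),interpolation=2) for p in(u,v)]))
E
```

```text
[532.6  77.  287.2] [ 9.916e-01 -1.293e-01 -1.000e-04  0.000e+00] 9.7 [ 0.02  0.31  1.7  -0.    1.13  1.85] 0.9965281629855199 [ 0.1 -0.2 -0.6]
capline 55 med [8.2 6.3] ang 37.8 line 32.5 px [339. 153.] rmax 17.0
ridge 30 med [21.2 15.1] ang 35.4 line 31.2 px [326. 141.] rmax 29.8
tab 236 med [33.8 12.5] ang 20.3 line 57.3 px [323. 128.] rmax 52.0
collar 625 med [ 4.2 -8.9] ang -64.6 line 17.0 px [355. 151.] rmax 36.0
  centre off [4.51213280e-04 5.11115133e-01]
selline 75 med [15.4 -2.6] ang -9.4 line -8.8 px [531. 139.] rmax 25.8
[345 158] [516 155]
```

View pics/w3c.png

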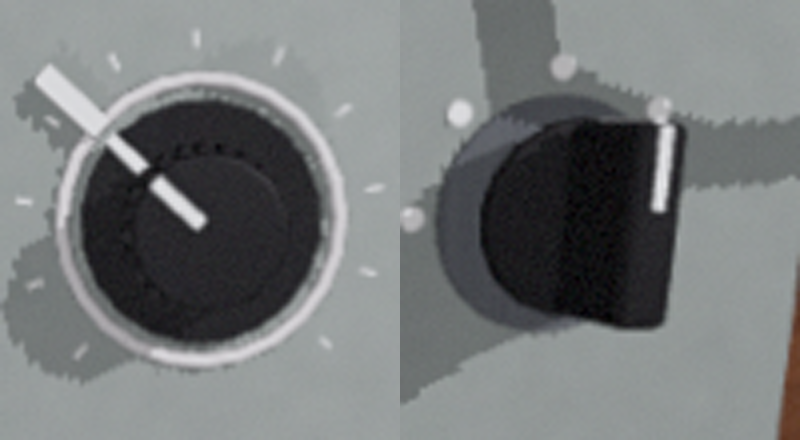

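The crop shows the pointer in line with the tab, and the bar turned toward the third stud. I'll check the bar's height to confirm it sprang out.

```bash
python3 - <<'E'
import pickle
from h import *
s,c=pickle.load(open("w2.pkl","rb"));t,e=pickle.load(open("w3.pkl","rb"));s1,c1=pickle.load(open("w1.pkl","rb"))
def line(c,x0,y0):
    h=cv2.cvtColor(c["img"],cv2.COLOR_RGB2HSV)[y0:y0+44,x0:x0+30];w=((h[...,2]>165)&(h[...,1]<45)).astype(np.uint8)
    n,l,st,ce=cv2.connectedComponentsWithStats(w);return [(ce[i]+[x0,y0],st[i,4]) for i in range(1,n) if st[i,4]>25]
a=line(c,395,175);b=line(e,515,120);print(a,b)
a,b=[max(q,key=lambda k:k[1])[0] for q in(a,b)]
print(tri(ray(c,a,s),ray(e,b,t)))
E
```

```text
[(array([408.43076923, 197.38461538]), np.int32(65))] [(array([531.15957447, 136.61702128]), np.int32(94))]
[ 549.16095623 -114.84846714  114.56407058]
```

```bash
python3 -c "
from rig import job_done;print(job_done())"
```

```text
the job is handed in; nothing more can be done
None
```

I handed the job in: the selector is one stop clockwise and sprung back out, and the dial pointer lines up with the index tab in the last wrist pictures. I saw no contact with the loose things and did not re-measure them, and handing in returned no verdict.

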